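Hold the shielded sample chest open with its lever

ROBOT

A 6-joint arm with a two-finger parallel gripper is mounted at the origin on the work surface. World frame = base frame: x ahead of the robot, y to its left, z up, the work surface at z = 0. Lengths are in mm, angles in rad, forces in N, time in s.
With the tool pointing down it reaches from about 350 to 775 mm from the base axis. Payload 7.3 kg.
Tool frame: the origin (TCP) lies midway between the tips of the shut fingers; the grasp point (between the pads) lies 19 mm behind it (bot.tcp_to_grasp is the distance from the TCP to the grasp point, in mm); z points along the fingers, y is the line along which they close (so a half turn about z gives the same grasp; the last joint's range is limited). The gripper opens to 92 mm and grips with 3 to 60 N. Pads are 19 mm wide; open, the fingers measure 130 mm over their backs; the gripper's body (75 mm by 190 mm) begins 47 mm behind the grasp point.
Start: joints at [1.181, 0.342, 1.524, -0, 1.275, -0.146], TCP at [126.715, 509.498, 226.741] pointing down, gripper open.
Joint ranges: [-2.53, 2.53], [-0.77, 2.02], [0.04, 2.7], [-1, 4.14], [0.28, 2.66], [-3.11, 3.11]. Speed limits (rad/s): [2.57, 2.57, 3.14, 3.14, 3.14, 3.14].

INTERFACE

Orientations are given as [roll, pitch, yaw] about the fixed x, y, z axes, in that order (R = Rz(yaw) Ry(pitch) Rx(roll)).
In Python, from plant import bot, viewer gives the robot as it stands. The module is installed in compiled form; this text tells all that it offers.
- The arm moves only by the shell command python3 -m handwheel 'ROWS'. ROWS is text: rows parted by semicolons, each of 7 numbers parted by spaces: the shift along the tool's x, y, z scaled (see below), then the turn, a rotation vector about the tool's x, y, z scaled (see below), then the opening, from -1 (shut) to 1 (fully open), so that 0 is half open. In form: tx ty tz rx ry rz gripper; .... A call has 1 to 8 rows; each row is the pose to reach, as a shift and turn from the pose commanded when the call began, along the tool's axes at that moment, turning the shorter way round; what a row does not reach only later rows make up. The controller multiplies each number of a shift by 10 cm and each number of a turn by pi rad. A row lasts 1/12 s, in which the tool goes at most 41.7 mm and 7.16 degrees, less where a joint would pass 70% of its speed; a pose out of reach is approached as far as the arm can. A call with a number of a shift or a turn outside -1 to 1 is refused whole. A call with a gripper value outside its range is refused whole. The fingers move at their own pace and stop on an object; the grip force is fixed at half the most. Time passes only in rows, so rows that repeat a pose let the fingers close. It gives the time, the measured TCP pose, the force, the opening and the grip force at its end, in the units of the state.
- bot.get_obs(): the state, without advancing time (a new reading comes with each control period).
- viewer.capture(name): name is "scene" or "top" or "wrist"; returns a dict with "frame" (384x512x3 uint8, red, green, blue), "fov_y" (degrees; the focal length in pixels is half the picture's height over the tangent of half this angle, whatever the lens; pixels are square), "cx", "cy" (the principal point, pixels), "T" (4x4, takes a point from camera to world coordinates). Camera axes: x right, y down, z forward; pixel columns grow to the right and rows downward; lengths in mm; the calibration is good to about 2 mm. A picture is of the moment at which its call begins. There is no depth.
- bot.close_job(): hands the job in; it is judged then, once.
Trained networks look in a picture, given as the dict that the camera call returned (one of the last four; its "shot" number tells which), for a name from the list of things; names that differ only in an ending like _2 or _b are one class to them, and where a whole thing is asked for, a point or a joint stands for the part that bears it (a point fixed in the world has none). Each returns a list of dicts, best first, with "score" (0 to 1); they miss things now and then, are a little off and sometimes report something else, mostly with a low value. They report only what shows in the picture. A call takes as long as a camera call.
- viewer.recognise(target, picture): "centre" ([column, row] in pixels, amid what is visible of it).
- viewer.cut_out(target, picture): "pixels" (384x512 bool, what is visible of it) and "centre" ([column, row] in pixels, amid what is visible of it).
The state is a dict: "time": time; "joint_positions": joint angles; "dq": joint speeds; "tau": joint torques, N m; "tool_pos": TCP position; "tcp_rot": TCP orientation; "contact_force": force on the tool from outside, world axes, zero at the start; "moment": the same for the moment, N m; "grip_width": finger opening in mm; "finger_force": force on a finger pad.
Only numpy, scipy, OpenCV 4.12 (cv2) and the standard library are available. Lean on these libraries where they do the work, as an engineer would, in place of code of your own. Each camera call takes 0.05 s, during which the arm holds its last target. There are 200 camera calls.

TASK

Open the heavy lid of the white shielded sample chest with its lever: first push the red lock slide by its upright knob all the way across, so that the red block no longer stands under the lever, then press the orange pad at the lever's long end down with the fingertips until the lever meets its black rubber stop. Finish while still holding the lever down there, so that the lid stays raised. Do not touch the lid or lift the loose lever out of its cradle, and leave the other things on the bench where they are.

Things in the scene. Friction and masses are not known exactly. Their poses are not given: they have to be found in the camera images.
- chest: white steel chest, 180 mm wide, 172 mm long, rim 86 mm up, with a lever stand before it, on one base plate fixed to the bench. Origin on the bench under the lever's pin; +x runs from the pin to the chest (front wall at x = 95 mm), z up; the lever's long end lies to -x. Blue cheeks at y = 14 to 24 mm either side, 123 mm high. Base plate and lock track at most 16 mm high
- lid: grey lead-lined lid with yellow front lip and steel handle, 206 x 186 x 16 mm, about 3 kg, lying on the chest. Origin on its hinge line at the chest's far end (chest x = 265 mm, 86 mm up); axes as the chest's while shut. Tilts about 0.26 rad when the lever is on its stop; falls shut if the lever is let go
- lever: loose steel lever, bar 24 mm wide, 12 mm thick, rocking on its brass cross pin, which rests in open-topped slots of the blue cheeks. Origin at the pin's centre; at rest its axes are the chest's and the bar slopes 0.35 rad up towards -x. The short end (80 mm) lies under the lid's lip. It meets the stop after turning 0.65 rad, then sloping 0.30 rad down. Pressing the pad takes 5 to 10 N
- pad (a point): centre of the top face of the orange pad on the lever's long end (46 mm along the lever, 34 mm across): 173 mm above the bench at rest, 160 mm from the pin towards chest -x; about 61 mm above the bench with the lever on its stop, then 171 mm from the pin. Axes as the lever's
- cradle (a point): fixed point of the stand: where the pin's centre rests in the cheeks, 100 mm above the bench
- stop (a point): top centre of the black rubber stop under the lever, 130 mm from the pin (chest x = -130 mm), 49 mm above the bench; fixed and firm
- lock (a joint): travel of the red lock slide in m: 0 to 0.008 at the start, when its red block (20 mm wide, top 113 mm above the bench) stands under the lever bar 70 mm from the pin and blocks it; the lever is free from 0.025 on; 0.045 at the end stop, fully open. Slides along chest -y with about 2 N of friction and stays where it is left
- lock_knob (a point): top centre of the lock slide's red upright knob, 78 mm above the bench: a post 16 mm thick with a 22 mm head over its top 10 mm, free-standing above 30 mm. At chest x = -70 mm, and 100 mm from the lever's middle line on the chest's +y side when locked, 55 mm when open: it is pushed from its outer side towards the lever
- amber_bottle: brown glass reagent jar with a black cap, 58 mm across, 115 mm tall, standing on the far side of the lever; origin at the centre of its underside. Bystander
- tip_box: blue pipette-tip box, 120 x 82 mm, 60 mm tall, near the lever's long end; origin at the centre of its underside. Bystander
- tube_rack: flat green tube rack, 130 x 60 mm, 36 mm tall, beside the chest; origin at the centre of its underside. Bystander
- marker: red marker pen lying flat, 130 mm long, 13 mm thick; origin at the centre of its underside. Bystander
- media_bottle: clear bottle with an orange cap, 74 mm across, 165 mm tall; origin at the centre of its underside. Bystander
- buffer_bottle: clear bottle with a blue cap, 74 mm across, 150 mm tall; origin at the centre of its underside. Bystander
- beaker: clear beaker, 70 mm across, 85 mm tall; origin at the centre of its underside. Bystander

How it is judged:
By the outcome, as a careful person would: the job done as asked, in the order asked, and still so for the second after the job is handed in, while the arm keeps its last pose, push and grip.
It also fails if it takes over 40 s, if anything falls off the work surface, if the arm or the gripper's body presses on something with over 40 N, if the wrist force passes 120 N, or if a joint passes its speed limit or range.

## Working session

There is one attempt and no reset: what is moved stays moved. The work goes in short steps, Python scripts to look and compute and a shell command to move; the robot and the scene stay as the last step left them, time stands still between calls to the robot, and variables do not carry over. Pictures are saved under pics/ and viewed, at most 10 in all, crops included, and the job is handed in when it is done.

```bash
mkdir -p pics; cat > h.py <<'E'
import numpy as np, cv2
from plant import bot, viewer
def ray(p,uv):
    f=p["frame"].shape[0]/2/np.tan(np.radians(p["fov_y"])/2)
    T=np.array(p["T"]); d=T[:3,:3]@np.array([(uv[0]-p["cx"])/f,(uv[1]-p["cy"])/f,1]); return T[:3,3],d
def atz(p,uv,z):
    o,d=ray(p,uv); return o+d*(z-o[2])/d[2]
def proj(p,X):
    f=p["frame"].shape[0]/2/np.tan(np.radians(p["fov_y"])/2)
    T=np.array(p["T"]); c=T[:3,:3].T@(np.array(X)-T[:3,3]); return np.array([p["cx"]+f*c[0]/c[2],p["cy"]+f*c[1]/c[2]])
def save(p,n): cv2.imwrite("pics/"+n+".png",p["frame"][:,:,::-1])
E
python3 - <<'E'
from h import *
np.set_printoptions(precision=1,suppress=True)
Z=dict(pad=173,lock_knob=78,stop=49,chest=60,lid=94,lever=110,amber_bottle=60,tip_box=60,tube_rack=36,marker=10,media_bottle=80,buffer_bottle=75,beaker=40)
ps={}
for n in("scene","top"):
    p=viewer.capture(n); save(p,n); ps[n]=p; print(n,p["T"][:3,3] if hasattr(p["T"],"shape") else p["T"])
    for t,z in Z.items():
        try: print(t,[(round(r["score"],2),np.array(r["centre"]),atz(p,r["centre"],z)[:2]) for r in viewer.recognise(t,p)[:2]])
        except Exception as e: print(t,e)
o=bot.get_obs();print(o)
cv2.imwrite("pics/both.png",np.hstack([cv2.resize(ps[n]["frame"][:,:,::-1],None,fx=.78,fy=.78) for n in ps]))
E
```

```text
scene [1743.3 -594.   954.5]
pad [(0.63, array([193.1, 211.1]), array([ 688. , -173.2])), (0.16, array([264.9, 189.3]), array([692.3,  62. ]))]
lock_knob [(0.85, array([202.8, 232.2]), array([ 674.9, -142.6]))]
stop [(0.85, array([242.5, 216. ]), array([626.4,  19.5]))]
chest [(0.67, array([240. , 215.1]), array([631.6,   7.6])), (0.42, array([261.9, 235.8]), array([758.9,  12.2]))]
lid [(0.84, array([266.3, 191.6]), array([600.5, 124.9])), (0.5, array([150. , 242.9]), array([ 663.8, -301.2]))]
lever [(0.45, array([148.8, 244. ]), array([ 686.9, -311.2]))]
amber_bottle [(0.58, array([261.7, 236.2]), array([760.2,  10.7]))]
tip_box [(0.78, array([200.1, 274.7]), array([ 820.5, -220.5])), (0.66, array([196.7, 209.6]), array([533.5, -98.7]))]
tube_rack []
marker [(0.66, array([148.5, 242.4]), array([ 553.7, -275.8]))]
media_bottle [(0.61, array([111.1, 262.8]), array([ 675.1, -418.1]))]
buffer_bottle [(0.94, array([ 99.7, 226.5]), array([ 487.1, -398.8]))]
beaker [(0.76, array([354. , 163.5]), array([528.4, 569. ]))]
top [ 521.4   72.8 1414.1]
pad [(0.97, array([321.8, 179.5]), array([ 
[... 428 characters left out ...]
rray([256.9, 244.4]), array([435.4,  75.9]))]
marker [(0.56, array([257.8, 241.4]), array([443.5,  73.3])), (0.45, array([366.2, 208.5]), array([ 556.9, -275.2]))]
media_bottle [(0.69, array([413.5, 174. ]), array([ 665. , -403.5]))]
buffer_bottle [(0.6, array([408.3, 228.3]), array([ 497.1, -389.5]))]
beaker []
{'time': 1.4, 'joint_positions': array([ 1.2,  0.3,  1.5,  0. ,  1.3, -0.1]), 'dq': array([ 0.,  0., -0., -0., -0.,  0.]), 'tau': array([  0. , -43.1, -24.4,   0.1,   0. ,   0. ]), 'tool_pos': array([126.7, 509.5, 226.7]), 'tcp_rot': array([3.1, 0. , 2.9]), 'contact_force': array([0.5, 0.3, 1. ]), 'moment': array([-0.,  0.,  0.]), 'finger_force': 0.0, 'grip_width': 91.97666163468598}
```

View pics/both.png

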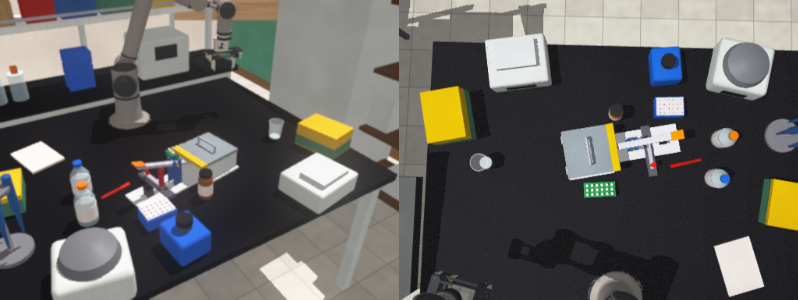

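```bash
python3 - <<'E'
import cv2,numpy as np
t=cv2.imread("pics/top.png")[120:260,195:395]; s=cv2.imread("pics/scene.png")[165:305,130:320]
cv2.imwrite("pics/c1.png",cv2.resize(t,None,fx=4,fy=4,interpolation=2)); cv2.imwrite("pics/c2.png",cv2.resize(s,None,fx=4,fy=4,interpolation=2))
E
```

```text
(no output)
```

View pics/c1.png

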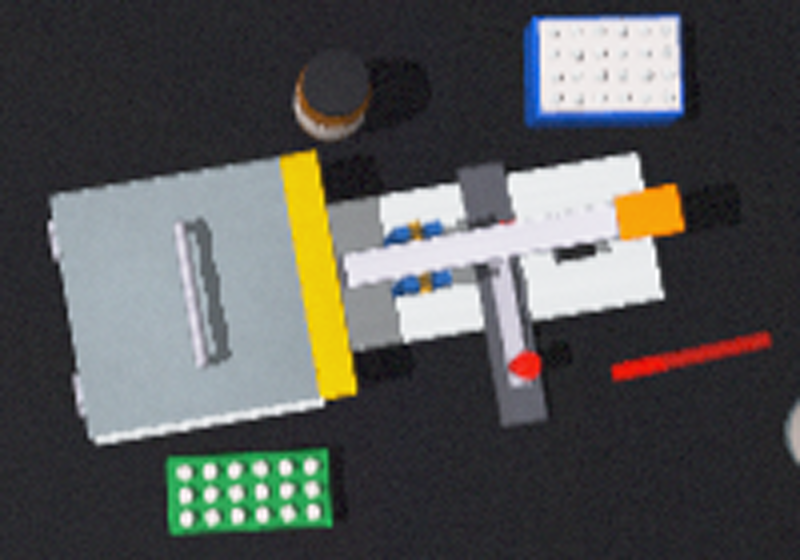

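View pics/c2.png

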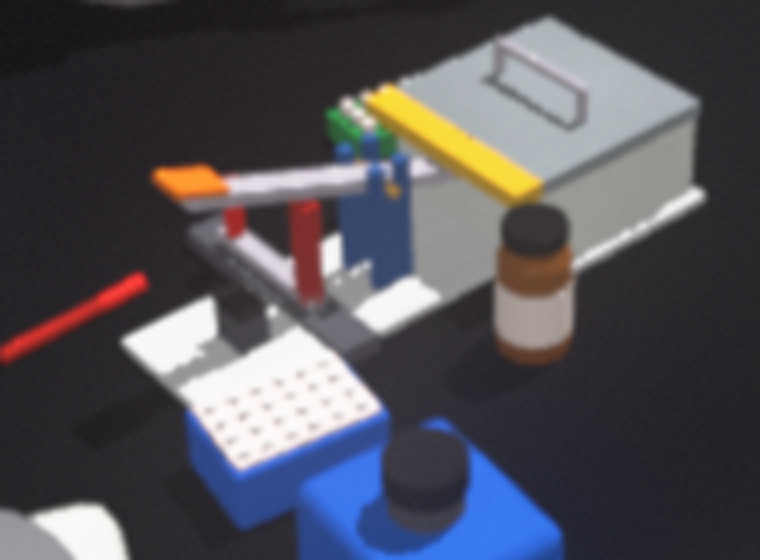

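The top crop shows the pad at about (357,172) px, the knob head at (325,211), the pin near (301,184) and the chest to the left. The marker lies beyond the knob, on its pad-end side, and the tip box is on the far side. Next I fit the pose.

```bash
python3 - <<'E'
from h import *
from scipy.optimize import least_squares
np.set_printoptions(precision=1,suppress=True)
p=viewer.capture("top"); s=viewer.capture("scene")
hsv=cv2.cvtColor(p["frame"],cv2.COLOR_RGB2HSV)
def cen(p,box,lo,hi):
    h=cv2.cvtColor(p["frame"],cv2.COLOR_RGB2HSV);m=cv2.inRange(h,lo,hi)
    x0,y0,x1,y1=box; ys,xs=np.nonzero(m[y0:y1,x0:x1]); return np.array([xs.mean()+x0,ys.mean()+y0]),len(xs)
c=lambda x,y:np.array([195+x/4-.4,120+y/4-.4])
pad,n1=cen(p,(340,160,372,184),(5,150,120),(22,255,255))
kn,n2=cen(p,(317,204,333,219),(0,150,120),(4,255,255))
sp,n3=cen(s,(165,203,190,217),(5,150,120),(22,255,255))
print(pad,n1,kn,n2,sp,n3)
# chest-frame points
obs=[(p,pad,(-160,0,172)),(p,c(426,257),(0,0,104)),(p,c(355,396),(79,93,102)),(p,c(317,152),(79,-93,102)),(s,sp,(-160,0,170)),
 (p,c(52,196),(265,-93,102)),(p,c(523,364),(-70,97,78))]
def W(q,X):
    cc,ss=np.cos(q[2]),np.sin(q[2]); return np.array([q[0]+cc*X[0]-ss*X[1],q[1]+ss*X[0]+cc*X[1],X[2]])
r=lambda q:np.concatenate([proj(a,W(q,X))-uv for a,uv,X in obs])
f=least_squares(r,[620,-20,1.7],loss="soft_l1");q=f.x
print(q[:2],round(q[2],4)); print(r(q).reshape(-1,2))
for nm,uv,z in(("pad",pad,172),("knob",kn,77),("pin",c(426,257),104)):print(nm,atz(p,uv,z))
for nm,X in dict(pad=(-160,0,173),pad2=(-171,0,61),knob0=(-70,100,78),knob1=(-70,55,78),stop=(-130,0,49)).items():print(nm,W(q,X))
k=atz(p,kn,78)-np.array([q[0],q[1],0]);print("knob chest",k[0]*np.cos(q[2])+k[1]*np.sin(q[2]),-k[0]*np.sin(q[2])+k[1]*np.cos(q[2]))
for nm,uv,z in(("marker a",c(612,373),8),("marker b",c(770,340),8)):print(nm,atz(p,uv,z))
o=bot.get_obs();print(o["tcp_rot"]); np.save("q.npy",q)
E
```

```text
[357.2 172.7] 187 [326.2 210.9] 36 [177.  209.8] 120
[625.4 -52.5] 1.7646
[[ 0.4 -0.4]
 [-0.5 -0.2]
 [-3.1 -0.2]
 [-4.3  0.5]
 [-0.1  0.3]
 [ 1.6 -0.2]
 [ 2.4  0.8]]
pad [ 655.1 -208.3  172. ]
knob [ 545.  -135.3   77. ]
pin [624.8 -54.  104. ]
pad [ 656.2 -209.5  173. ]
pad2 [ 658.3 -220.3   61. ]
knob0 [ 540.8 -140.4   78. ]
knob1 [ 584.9 -131.8   78. ]
stop [ 650.4 -180.1   49. ]
knob chest -65.58998248323076 94.84855929051115
marker a [ 541.6 -215.5    8. ]
marker b [ 571.1 -343.5    8. ]
[3.1 0.  2.9]
```

```bash
python3 -c "
from plant import bot;print(bot.get_obs()['tcp_rot'].tolist())"; python3 -m handwheel '0 0 0 0 0 -0.137 -1; 0 0 0 0 0 -0.137 -1; 0 0 0 0 0 -0.137 -1; 0 0 0 0 0 -0.137 -1; 0 0 0 0 0 -0.137 -1'
```

```text
[3.1414792153062536, 3.714277141830813e-05, 2.8978037696302033]
time: 1.92
tool_pos: [126.7, 509.5, 226.7]
tcp_rot: [3.142, 0.0, -2.953]
contact_force: [-0.0, -0.3, -0.6]
grip_width: 63.1
finger_force: 0.0
```

```bash
for i in 1; do
python3 -m handwheel '-0.5 -0.9 0 0 0 0 -1; -0.5 -0.9 0 0 0 0 -1; -0.5 -0.9 0 0 0 0 -1'
python3 -m handwheel '-0.5 -0.9 0 0 0 0 -1; -0.5 -0.9 0 0 0 0 -1; -0.5 -0.9 0 0 0 0 -1'
python3 -m handwheel '-0.5 -0.9 0 0 0 0 -1; -0.5 -0.9 0 0 0 0 -1; -0.5 -0.9 0 0 0 0 -1'
python3 -m handwheel '-0.4 -0.9 0 0 0 0 -1; -0.4 -0.9 0 0 0 0 -1; -0.4 -0.9 0 0 0 0 -1'
done | grep -E "time|pos|rot"
```

```text
time: 2.17
tool_pos: [193.9, 427.8, 226.5]
tcp_rot: [-3.14, 0.0, -2.957]
time: 2.42
tool_pos: [260.1, 348.4, 226.8]
tcp_rot: [-3.141, 0.001, -2.959]
time: 2.67
tool_pos: [326.2, 269.3, 226.9]
tcp_rot: [-3.141, 0.001, -2.959]
time: 2.92
tool_pos: [382.5, 187.7, 226.9]
tcp_rot: [-3.14, 0.001, -2.96]
```

```bash
for i in 1; do
python3 -m handwheel '-0.1 -0.9 0 0 0 0 -1; -0.1 -0.9 0 0 0 0 -1; -0.1 -0.9 0 0 0 0 -1'
python3 -m handwheel '-0.1 -0.9 0 0 0 0 -1; -0.1 -0.9 0 0 0 0 -1; -0.1 -0.9 0 0 0 0 -1'
python3 -m handwheel '-0.1 -0.9 0 0 0 0 -1; -0.1 -0.9 0 0 0 0 -1; -0.1 -0.9 0 0 0 0 -1'
python3 -m handwheel '-0.1 -0.7 0.8 0 0 0 -1; -0.1 -0.7 0.8 0 0 0 -1; -0.1 -0.7 0.8 0 0 0 -1; -0.1 -0.7 0.8 0 0 0 -1'
done | grep -E "time|pos|rot|force"
python3 - <<'E'
from h import *
np.set_printoptions(precision=1,suppress=True)
q=np.load("q.npy");o=bot.get_obs();d=o["tool_pos"]-np.array([q[0],q[1],0]);c,s=np.cos(q[2]),np.sin(q[2])
print("chest tcp",c*d[0]+s*d[1],-s*d[0]+c*d[1],d[2],o["grip_width"])
w=viewer.capture("wrist");t=viewer.capture("top")
for p in(w,t):print([(r["score"],r["centre"],atz(p,r["centre"],70)) for r in viewer.recognise("lock_knob",p)[:2]])
cv2.imwrite("pics/w1.png",np.vstack([cv2.resize(w["frame"][:,:,::-1],(400,300)),cv2.resize(t["frame"][120:240,255:415,::-1],(400,300))]))
E
```

```text
time: 3.17
tool_pos: [408.3, 99.8, 226.8]
tcp_rot: [-3.139, 0.001, -2.961]
contact_force: [0.1, 0.4, 0.6]
finger_force: 0.0
time: 3.42
tool_pos: [434.8, 13.5, 226.9]
tcp_rot: [-3.139, 0.001, -2.961]
contact_force: [0.2, 0.3, 0.2]
finger_force: 0.0
time: 3.67
tool_pos: [461.4, -72.9, 226.8]
tcp_rot: [-3.139, 0.001, -2.96]
contact_force: [0.0, 0.6, 0.2]
finger_force: 0.0
time: 4.0
tool_pos: [481.4, -136.5, 142.9]
tcp_rot: [3.138, -0.005, -2.959]
contact_force: [-1.1, 0.1, -0.6]
finger_force: 0.0
chest tcp -54.70989983210589 157.45804487438866 142.93647807625098 0.5383190624296389
[]
[(0.76, [321.7, 202.6], array([ 570.6, -122.1,   70. ]))]
```

View pics/w1.png

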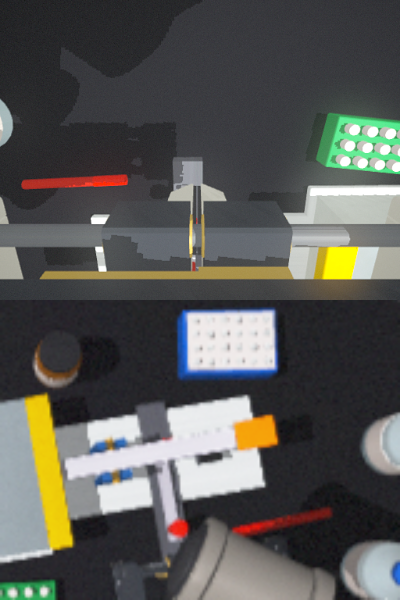

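```bash
for i in 1; do
python3 -m handwheel '0 -0.12 0.93 0 0 0 -1; 0 -0.12 0.93 0 0 0 -1; 0 -0.12 0.93 0 0 0 -1; 0 -0.12 0.93 0 0 0 -1'
python3 -m handwheel '-0.15 0 0 0 0 0 -1; -0.25 0 0 0 0 0 -1; -0.32 0 0 0 0 0 -1; -0.36 0 0 0 0 0 -1; -0.40 0 0 0 0 0 -1;-0.44 0 0 0 0 0 -1; -0.48 0 0 0 0 0 -1; -0.48 0 0 0 0 0 -1'
done | grep -E "time|pos|rot|force"
python3 - <<'E'
from h import *
np.set_printoptions(precision=1,suppress=True)
q=np.load("q.npy");o=bot.get_obs();d=o["tool_pos"]-np.array([q[0],q[1],0]);c,s=np.cos(q[2]),np.sin(q[2])
print("chest tcp",c*d[0]+s*d[1],-s*d[0]+c*d[1],d[2])
w=viewer.capture("wrist");t=viewer.capture("top")
cv2.imwrite("pics/w2.png",np.vstack([cv2.resize(w["frame"][:,:,::-1],(400,300)),cv2.resize(t["frame"][150:225,290:390,::-1],(400,300))]))
E
```

```text
time: 4.53
tool_pos: [483.5, -146.1, 52.5]
tcp_rot: [3.139, -0.004, -2.955]
contact_force: [0.5, 0.3, -0.4]
finger_force: 0.0
time: 5.2
tool_pos: [532.4, -138.4, 53.9]
tcp_rot: [3.141, 0.0, -2.955]
contact_force: [-0.3, 0.4, 0.7]
finger_force: 0.2
chest tcp -66.34118812559052 107.8574733971382 53.945094095473294
```

View pics/w2.png

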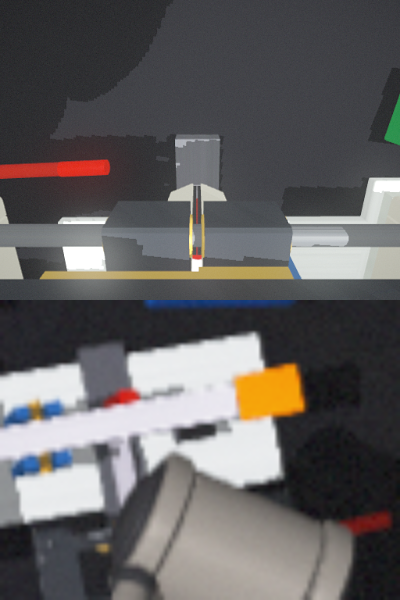

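The red block has begun to show on the far side of the lever, at about (120,398) in the lower crop, and the fingers line up with the track. I keep pushing.

```bash
for i in 1; do
python3 -m handwheel '-0.06 0 0 0 0 0 -1; -0.12 0 0 0 0 0 -1; -0.18 0 0 0 0 0 -1; -0.23 0 0 0 0 0 -1;  -0.23 0 0 0 0 0 -1'
python3 -m handwheel '-0.04 0 0 0 0 0 -1;  -0.04 0 0 0 0 0 -1'
python3 -m handwheel '-0.04 0 0 0 0 0 -1;  -0.04 0 0 0 0 0 -1'
done | grep -E "time|pos|force"
python3 - <<'E'
from h import *
q=np.load("q.npy");o=bot.get_obs();d=o["tool_pos"]-np.array([q[0],q[1],0]);c,s=np.cos(q[2]),np.sin(q[2])
print("chest tcp",c*d[0]+s*d[1],-s*d[0]+c*d[1],d[2])
E
```

```text
time: 5.72
tool_pos: [555.8, -134.1, 53.6]
contact_force: [0.0, 0.2, 0.3]
finger_force: 0.0
time: 5.88
tool_pos: [559.1, -133.4, 53.7]
contact_force: [-0.2, 0.5, -0.1]
finger_force: 0.2
time: 6.05
tool_pos: [562.7, -132.7, 53.6]
contact_force: [-1.1, 0.2, 1.0]
finger_force: 0.6
chest tcp -66.63586850619782 76.97730917229705 53.61158349256785
```

```bash
for i in 1; do
python3 -m handwheel '-0.04 0 0 0 0 0 -1;  -0.04 0 0 0 0 0 -1'
python3 -m handwheel '-0.03 0 0 0 0 0 -1;  -0.03 0 0 0 0 0 -1'
done | grep -E "time|pos|force"
python3 - <<'E'
from h import *
t=viewer.capture("scene")
cv2.imwrite("pics/s3.png",cv2.resize(t["frame"][180:280,150:270,::-1],None,fx=6,fy=6,interpolation=2))
E
```

```text
time: 6.22
tool_pos: [563.2, -132.5, 53.4]
contact_force: [-13.7, -4.0, 7.7]
finger_force: 7.0
time: 6.38
tool_pos: [563.4, -132.4, 53.4]
contact_force: [-23.7, -7.6, 13.2]
finger_force: 12.2
```

View pics/s3.png

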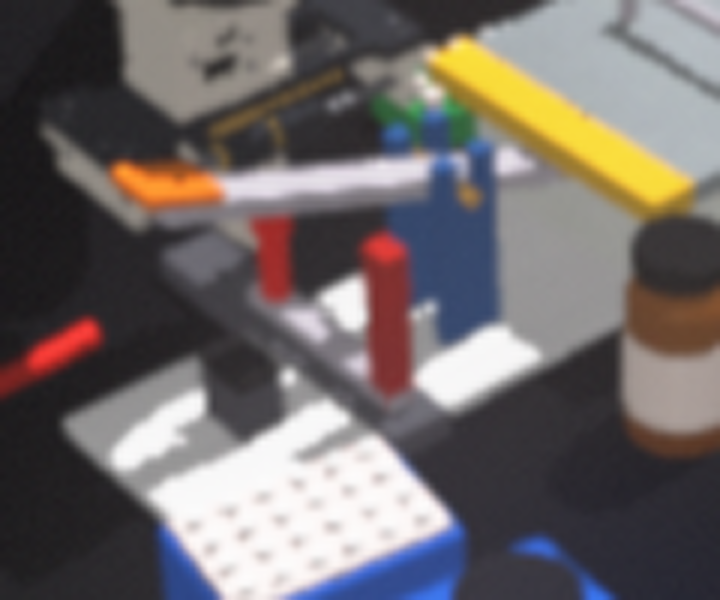

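The lock met its end stop: the force rose at chest y of about 76 mm, as predicted. The block at about (387,315) stands clear of the bar. I back off, rise, and go above the pad.

```bash
for i in 1; do
python3 -m handwheel '0.5 0 0 0 0 0 -1; 0.5 0 0 0 0 0 -1; 0.5 0 -0.8 0 0 0 -1;  0.5 0 -0.8 0 0 0 -1'
python3 -m handwheel '0 0 -0.9 0 0 0 -1; 0 0 -0.9 0 0 0 -1; 0 0 -0.9 0 0 0 -1'
python3 -m handwheel '-0.6 -0.47 0 0 0 0.26 -1; -0.6 -0.47 0 0 0 0.26 -1; -0.6 -0.47 0 0 0 0.26 -1; -0.6 -0.47 0 0 0 0.26 -1; -0.6 -0.47 0 0 0 0.26 -1; -0.6 -0.47 0 0 0 0.26 -1; -0.6 -0.47 0 0 0 0.26 -1'
python3 -m handwheel '0 0 0 0 0 0.238 -1;0 0 0 0 0 0.238 -1;0 0 0 0 0 0.238 -1;0 0 0 0 0 0.238 -1;0 0 0 0 0 0.238 -1;0 0 0 0 0 0.238 -1;0 0 0 0 0 0.238 -1'
done | grep -E "time|pos|force|rot"
cat > st.py <<'E'
from h import *
q=np.load("q.npy");o=bot.get_obs();d=o["tool_pos"]-np.array([q[0],q[1],0]);c,s=np.cos(q[2]),np.sin(q[2])
print("chest tcp",c*d[0]+s*d[1],-s*d[0]+c*d[1],d[2])
E
python3 st.py
```

```text
time: 6.77
tool_pos: [518.5, -140.5, 133.4]
tcp_rot: [3.139, -0.003, -2.956]
contact_force: [1.8, -0.0, 1.4]
finger_force: 0.0
time: 7.02
tool_pos: [523.4, -142.0, 231.7]
tcp_rot: [-3.134, 0.012, -2.955]
contact_force: [1.2, -0.7, -0.0]
finger_force: 0.0
time: 7.6
tool_pos: [588.3, -175.9, 223.5]
tcp_rot: [3.141, 0.001, 2.505]
contact_force: [-0.3, 0.2, 0.2]
finger_force: 0.0
time: 8.18
tool_pos: [588.2, -175.9, 223.7]
tcp_rot: [3.141, 0.0, 1.759]
contact_force: [0.3, -0.4, -0.0]
finger_force: 0.0
chest tcp -113.89675881943542 60.26350925297395 223.67955375554408
```

```bash
python3 -m handwheel '-0.46 0.6 0 0 0 0 -1;-0.46 0.6 0 0 0 0 -1;-0.46 0.6 0.35 0 0 0 -1;-0.46 0.6 0.35 0 0 0 -1' | grep -E "time|pos|force|rot"
python3 st.py; python3 - <<'E'
from h import *
t=viewer.capture("scene");w=viewer.capture("wrist");u=viewer.capture("top")
f=lambda a:cv2.resize(a[:,:,::-1],(400,300),interpolation=2)
cv2.imwrite("pics/s4.png",np.hstack([f(t["frame"][180:255,150:250]),f(w["frame"])]))
E
```

```text
time: 8.52
tool_pos: [655.3, -209.7, 182.9]
tcp_rot: [-3.137, -0.004, 1.767]
contact_force: [-1.8, 0.2, -2.5]
finger_force: 0.0
chest tcp -159.97901051777507 0.9716628286425539 182.90739731874032
```

View pics/s4.png

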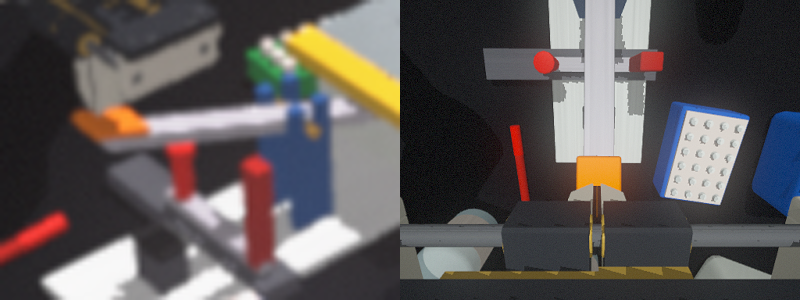

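Fingers are centred over the pad (pad at (598,175), fingers at column 597), and the red block is clear of the bar. I press along the pad's arc.

```bash
python3 -m handwheel '0 0 0.12 0 0 0 -1; -0.04 0 0.24 0 0 0 -1; -0.08 0 0.36 0 0 0 -1; -0.11 0 0.48 0 0 0 -1; -0.13 0 0.58 0 0 0 -1; -0.15 0 0.68 0 0 0 -1; -0.16 0 0.78 0 0 0 -1; -0.16 0 0.88 0 0 0 -1' | grep -E "time|pos|force|rot"
python3 st.py
```

```text
time: 9.33
tool_pos: [659.5, -227.0, 102.1]
tcp_rot: [3.138, 0.004, 1.764]
contact_force: [1.0, -3.8, 6.9]
finger_force: 3.2
chest tcp -177.79106875694825 0.14345728746583575 102.1414380110466
```

```bash
python3 -m handwheel '0 0 0.1 0 0 0 -1; 0.02 0 0.2 0 0 0 -1; 0.04 0 0.28 0 0 0 -1; 0.05 0 0.34 0 0 0 -1; 0.05 0 0.34 0 0 0 -1' | grep -E "time|pos|force|rot"
python3 st.py
```

```text
time: 9.75
tool_pos: [657.8, -221.5, 66.6]
tcp_rot: [3.141, 0.002, 1.764]
contact_force: [0.7, -3.2, 3.4]
finger_force: 1.7
chest tcp -172.05903967526368 0.7981516201911099 66.60127594152863
```

```bash
for i in 1; do
python3 -m handwheel '0.01 0 0.03 0 0 0 -1; 0.01 0 0.03 0 0 0 -1' 
python3 -m handwheel '0 0 0.02 0 0 0 -1; 0 0 0.02 0 0 0 -1' ; done| grep -E "time|pos|force|rot"
python3 st.py
```

```text
time: 9.92
tool_pos: [657.9, -220.6, 64.5]
tcp_rot: [3.14, 0.003, 1.764]
contact_force: [0.7, -5.3, 3.8]
finger_force: 2.5
time: 10.08
tool_pos: [658.1, -220.3, 62.9]
tcp_rot: [3.14, 0.002, 1.764]
contact_force: [0.9, -4.3, 5.7]
finger_force: 3.2
chest tcp -170.9766465482432 0.24517340563193812 62.91494402821457
```

```bash
for i in 1; do
python3 -m handwheel '0 0 0.02 0 0 0 -1; 0 0 0.02 0 0 0 -1' 
python3 -m handwheel '0 0 0.02 0 0 0 -1; 0 0 0.02 0 0 0 -1' ; done| grep -E "time|pos|force|rot"
python3 st.py
```

```text
time: 10.25
tool_pos: [658.3, -220.4, 62.4]
tcp_rot: [3.139, 0.003, 1.764]
contact_force: [-2.2, -3.4, 11.8]
finger_force: 6.0
time: 10.42
tool_pos: [658.4, -220.4, 61.9]
tcp_rot: [3.138, 0.003, 1.764]
contact_force: [-4.9, -2.9, 19.5]
finger_force: 9.4
chest tcp -171.1384151727111 -0.04354733038229597 61.93814244715898
```

```bash
python3 -m handwheel '0 0 0.01 0 0 0 -1; 0 0 0.01 0 0 0 -1; 0 0 0.01 0 0 0 -1; 0 0 0.01 0 0 0 -1; 0 0 0.01 0 0 0 -1; 0 0 0.01 0 0 0 -1'| grep -E "time|pos|force|rot"
python3 - <<'E'
from h import *
t=viewer.capture("scene");u=viewer.capture("top")
f=lambda a:cv2.resize(a[:,:,::-1],(400,300),interpolation=2)
cv2.imwrite("pics/s5.png",np.hstack([f(t["frame"][165:285,140:300]),f(u["frame"][110:260,195:395])]))
E
```

```text
time: 10.92
tool_pos: [658.5, -220.4, 61.8]
tcp_rot: [3.138, 0.004, 1.764]
contact_force: [-6.5, -0.6, 23.7]
finger_force: 11.3
```

View pics/s5.png

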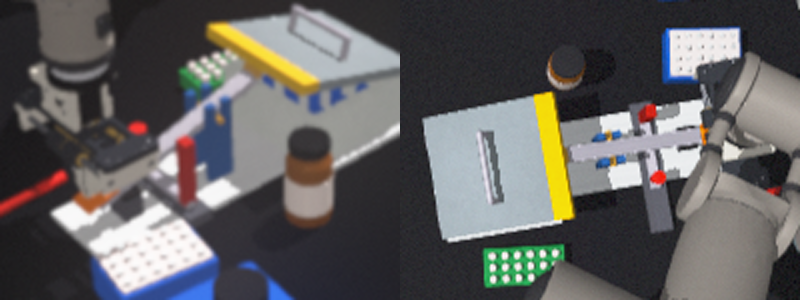

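The lid is raised, the lever slopes down onto its stop with a steady force of about 24 N, and the bystanders have not moved.

```bash
python3 -c "
from plant import bot;print(bot.close_job())"
```

```text
the job is handed in; nothing more can be done
None
```

I pushed the lock slide fully across, then pressed the lever onto its rubber stop; I handed the job in at about 11 s with the fingertips holding it down at about 24 N and the lid raised (no verdict was returned).

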